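# Back the card press off one notch

## Task

The hand press is one notch too tight on its stack of cards. With the fingertips only, gripping nothing, tip the ratchet pawl up out of its toothed wheel by the ball-ended lever until it stays tipped back by itself; push the spoked wheel backward by one notch and no further, so that the press plate rises; then tip the pawl over again so that it drops fully down between the teeth. Push gently, and leave all the other things on the table where they are.

Things in the scene. Friction and masses are not known exactly. Their poses are not given: they have to be found in the camera images.
- press: fixed green hand press, base 260 x 120, head to 198, ram to 255 mm high, squeezing a stack of cards. Origin: centre of the base's underside. Its x axis points level from its front (plate, cards) to its back (column), z up. On its -y side one level shaft along y (x = -10, z = 150 mm) carries the ratchet wheel and, farther out, the spoked wheel; they turn together.
- wheel (a joint): turn of both wheels, rad; grows as they back off (wheel tops go to the press's +x, plate rises). One notch is 0.628 (10 teeth). Starts at -0.08 to 0; the seated pawl stops it near 0, a stop at -0.10. Stiff: 3 to 4 N at a spoke end turns it and it stays where left. After one notch back the pawl can drop fully with the wheel anywhere from 0.40 to 0.61.
- pawl (a joint): tilt of the pawl, rad: 0 = fully down in the teeth; grows as its nose is lifted (the ball swings to the press's +x). Clear of the teeth above 0.2; stop at 1.13. It turns freely and is weighted: let go below about 0.65 it falls down into the teeth, above about 0.9 it falls over to the stop and stays there.
- pawl_knob (a point): centre of the black ball, 22 mm across, ending the pawl's lever (10 mm rod), 100 mm from the pivot. Height 260 mm with the pawl down, 265 mm tipped back (107 mm farther to the press's +x), 278 mm at most between. The pawl's nose swings up to 228 mm high below the ball: keep fingertips that push the ball above that. Under 2 N moves it.
- pawl_pivot (a point): point on the pawl's pivot axis (along the press's y), in the middle plane of pawl, lever, ball and ratchet wheel (12 mm thick, 100 mm across), 50 mm to the -y side of the press's middle; 178 mm high, behind (+x of) the ratchet wheel. The pawl's nose rests on that wheel's upper back.
- hub (a point): centre of the spoked wheel on its axis, 150 mm high, in the plane of the spokes, 100 mm to the -y side of the press's middle (50 mm outside the ratchet wheel and the ball).
- spoke_tip (a point): outer end of the upper spoke, 105 mm from the hub. Four plain steel spokes, 12 mm thick, 90 degrees apart. With the wheel at 0 this spoke leans 18 degrees from upright to the press's front (-x); one notch backward (36 degrees) leans it 18 degrees to the back.
- tape_roll: roll of white tape lying flat, 100 across, 24 mm tall; loose bystander, origin at the centre of its underside
- bowl: white china bowl, 116 across, 58 mm tall; loose bystander, origin at the centre of its underside
- glue_bottle: white glue bottle, 44 across, 125 mm tall; loose bystander, origin at the centre of its underside
- card_bundle: banded bundle of small cards, 90 x 60 x 34 mm; loose bystander, origin at the centre of its underside
- carton: open cardboard carton, 170 x 120 x 130 mm; loose bystander, origin at the centre of its underside
- ruler: steel ruler, 300 x 28 x 4 mm; loose bystander, origin at the centre of its underside
- box_cutter: grey box cutter lying flat, 145 x 26 x 16 mm; loose bystander, origin at the centre of its underside
- jar: glass jar with a white lid, 64 across, 75 mm tall; loose bystander, origin at the centre of its underside

How it is judged:
By the outcome, as a careful person would: the job done as asked, in the order asked, and still so for the second after the job is handed in, with the robot touching nothing.
It also fails if it takes over 51 s, if anything falls off the work surface, if the arm or the gripper's body presses on something with over 40 N, if the wrist force passes 120 N, or if a joint passes its speed limit or range.

## Robot

A 6-joint arm with a two-finger parallel gripper is mounted at the origin on the work surface. World frame = base frame: x ahead of the robot, y to its left, z up, the work surface at z = 0. Lengths are in mm, angles in rad, forces in N, time in s.
With the tool pointing down it reaches from about 350 to 775 mm from the base axis. Payload 7.3 kg.
Tool frame: the origin (TCP) lies midway between the tips of the shut fingers; the grasp point (between the pads) lies 19 mm behind it; x points along the fingers, y is the direction in which the jaws open and shut, and the axes are right-handed (so a half turn about x gives the same grasp; the last joint's range is limited). The gripper opens to 92 mm and grips with 3 to 60 N. Pads are 19 mm wide; open, the fingers measure 130 mm over their backs; the gripper's body (75 mm by 190 mm) begins 47 mm behind the grasp point.
Start: joints at [0.979, 0.342, 1.524, -0, 1.275, -0.146], TCP at [226.358, 473.716, 226.741] pointing down, gripper open.
Joint ranges: [-2.53, 2.53], [-0.77, 2.02], [0.04, 2.7], [-1, 4.14], [0.28, 2.66], [-3.11, 3.11]. Speed limits (rad/s): [2.57, 2.57, 3.14, 3.14, 3.14, 3.14].

## Interface

Orientations are given as [roll, pitch, yaw] about the fixed x, y, z axes, in that order (R = Rz(yaw) Ry(pitch) Rx(roll)).
In Python, from plant import bot gives the robot as it stands. The module is installed in compiled form; this text tells all that it offers.
- The arm moves only by the shell command python3 -m handwheel 'ROWS' [OPENING]. ROWS is JSON, a list that holds one entry, the list of rows, each a list of 4 numbers: the shift along the tool's x, y, z in cm, then the turn about the tool's x in rad. A call has 1 to 8 rows; each row shifts and turns the commanded pose from where the row before left it, along the tool's axes as they then stand; what a row does not reach is not made up. A row lasts 1/12 s, in which the tool goes at most 41.7 mm and 7.16 degrees, less where a joint would pass 70% of its speed; a pose out of reach is approached as far as the arm can. A call is refused whole if a number of a shift passes 4.17 or a number of a turn 0.125, either way. A call with a gripper value outside its range is refused whole. OPENING is the opening, from 0 (shut) to 1 (fully open), set as the call begins (- or left out, the last holds). The fingers move at their own pace and stop on an object; the grip force is fixed at half the most. Time passes only in rows, so rows that do not move let the fingers close. It gives the time, the measured TCP pose, the force and the opening at its end, in the units of the state.
- bot.get_obs(): the state, without advancing time (a new reading comes with each control period).
- bot.capture(name): name is "scene" or "top" or "wrist"; returns (picture, depth): 384x512x3 uint8, red, green, blue; 384x512 float32, mm along the optical axis (not along the pixel's ray), 0 where there is no reading.
- bot.camera_model(name): a dict with "fx", "fy", "cx", "cy" (pixels), "position" and "rotation" of the camera in the world. Camera axes: x right, y down, z forward; pixel columns grow to the right and rows downward; lengths in mm; the calibration is good to about 2 mm. A picture is of the moment at which its call begins: read the wrist's pose just before it. camera_model takes no time and is no camera call; for the wrist camera it gives the pose at the moment of the call.
- bot.close_job(): hands the job in, once; it reports no verdict.
Trained networks look in the newest picture that a camera, given by its name, has taken for a name from the list of things; names that differ only in an ending like _2 or _b are one class to them, and where a whole thing is asked for, a point or a joint stands for the part that bears it (a point fixed in the world has none). Each returns a list of dicts, best first, with "conf" (0 to 1); they miss things now and then, are a little off and sometimes report something else, mostly with a low value. They report only what shows in the picture. A call takes as long as a camera call.
- bot.find_in(camera, label): "bbox" ([left, top, width, height] in pixels, round what is visible of it).
- bot.spot_point(camera, label): "point" ([column, row] in pixels: a listed point, or the origin of a listed thing).
The state is a dict: "time": time; "joint_positions": joint angles; "dq": joint speeds; "tau": joint torques, N m; "tool_pos": TCP position; "tcp_rot": TCP orientation; "contact_force": force on the tool from outside, world axes, zero at the start; "moment": the same for the moment, N m; "grip_width": finger opening in mm.
Only numpy, scipy, OpenCV 4.12 (cv2) and the standard library are available. Lean on these libraries where they do the work, as an engineer would, in place of code of your own. Each camera call takes 0.05 s, during which the arm holds its last target.

## Working session

There is one attempt and no reset: what is moved stays moved. The work goes in short steps, Python scripts to look and compute and a shell command to move; the robot and the scene stay as the last step left them, time stands still between calls to the robot, and variables do not carry over. Pictures are saved under pics/ and viewed, and the job is handed in when it is done.

```bash
mkdir -p pics
cat > h.py <<'E'
import numpy as np, cv2
from plant import bot
from scipy.spatial.transform import Rotation as R
def snap(c,fn,marks=()):
    im,d=bot.capture(c); b=im[:,:,::-1].copy()
    cv2.imwrite('pics/'+fn,cv2.resize(b,(768,576))); return im,d
def ray(c,px):
    m=bot.camera_model(c); Rm=np.array(m['rotation']); p=np.array(m['position'])
    if Rm.shape!=(3,3): print('rot',Rm)
    v=Rm@np.array([(px[0]-m['cx'])/m['fx'],(px[1]-m['cy'])/m['fy'],1.]); return p,v
def atz(c,px,z):
    p,v=ray(c,px); return p+v*(z-p[2])/v[2]
def atd(c,px,d):
    p,v=ray(c,px); return p+v*d
E
python3 - <<'E'
from h import *
print(bot.get_obs())
for c in ('scene','top'):
    im,d=snap(c,c+'0.png')
    m=bot.camera_model(c);print(c,m)
    for l,z in (('pawl_knob',260),('pawl_pivot',178),('hub',150),('spoke_tip',250),('press',0)):
        r=bot.spot_point(c,l)
        for q in r[:2]:
            px=q['point']; dd=d[int(px[1]),int(px[0])]
            print(l,np.round(px),round(q['conf'],2),'atz',np.round(atz(c,px,z)),'depth',np.round(atd(c,px,dd)))
E
```

```text
{'time': 0.0, 'joint_positions': array([ 9.78982199e-01,  3.42716458e-01,  1.52501356e+00, -4.06801597e-05,
        1.27536448e+00, -1.45971818e-01]), 'dq': array([-9.19021815e-04,  1.16677658e-04, -7.22965191e-04, -2.37819885e-05,
       -3.32039654e-04,  3.79544005e-04]), 'tau': array([-5.41553181e-04, -4.31243491e+01, -2.44224930e+01,  7.16901803e-02,
        5.59424073e-02, -1.41549922e-04]), 'tool_pos': array([226.14344825, 473.35762551, 226.049408  ]), 'tcp_rot': array([-1.69087236,  1.56929399, -2.1367028 ]), 'contact_force': array([-0.18114259, -0.32418147,  0.21837856]), 'moment': array([-0.04830984, -0.02437879,  0.01734992]), 'grip_width': 91.48542722204843}
scene {'fx': 384.3350995164125, 'fy': 384.3350995164125, 'cx': 255.59961333300728, 'cy': 189.24637631407103, 'position': array([ 876.261381  , -652.23656153, 1127.53740276]), 'rotation': array([-2.48339640e+00,  1.12503508e-03,  5.44021647e-01])}
rot [-2.48339640e+00  1.12503508e-03  5.44021647e-01]Traceback (most recent call last):
  File "<stdin>", line 10, in <module>
  File "h.py", line 12, in atz
    p,v=ray(c,px); return p+v*(z-p[2])/v[2]
                                       ~^^^
IndexError: invalid index to scalar variable.
```

```bash
sed -i "s/Rm=np.array(m\['rotation'\])/Rm=R.from_euler('xyz',m['rotation']).as_matrix()/" h.py
python3 - <<'E'
from h import *
print(R.from_euler('xyz',bot.get_obs()['tcp_rot']).as_matrix().round(3))
for c in ('scene','top'):
    im,d=snap(c,c+'0.png')
    print(c,bot.camera_model(c)['position'])
    for l,z in (('pawl_knob',260),('pawl_pivot',178),('hub',150),('spoke_tip',250),('press',0)):
        r=bot.spot_point(c,l)
        for q in r[:2]:
            px=q['point']; dd=d[int(px[1]),int(px[0])]
            print(l,np.round(px),round(q['conf'],2),'atz',np.round(atz(c,px,z)),'depth',np.round(atd(c,px,dd)))
E
```

```text
[[-0.001  0.431  0.902]
 [-0.001  0.902 -0.431]
 [-1.    -0.001 -0.   ]]
scene [ 876.261381   -652.23656153 1127.53740276]
pawl_knob [254. 172.] 0.49 atz [489. -25. 260.] depth [490. -27. 262.]
pawl_pivot [267. 184.] 0.72 atz [517.  11. 178.] depth [517.  10. 179.]
hub [258. 206.] 0.74 atz [523. -58. 150.] depth [530. -70. 169.]
press [243. 211.] 0.78 atz [434. -13.   0.] depth [464. -56.  76.]
top [ 251.91544829  -38.58047053 1747.04613027]
pawl_knob [258. 187.] 0.61 atz [476. -23. 260.] depth [476. -23. 261.]
pawl_pivot [245. 181.] 0.65 atz [513.  26. 178.] depth [542.  33.  -1.]
pawl_pivot [269. 179.] 0.3 atz [518. -63. 178.] depth [518. -63. 177.]
hub [268. 181.] 0.8 atz [517. -59. 150.] depth [514. -59. 169.]
hub [223. 164.] 0.71 atz [582. 116. 150.] depth [599. 123.  70.]
spoke_tip [275. 179.] 0.6 atz [505. -86. 250.] depth [506. -86. 248.]
press [255. 207.] 0.92 atz [432.  -6.   0.] depth [411. -10. 196.]
```

View pics/scene0.png

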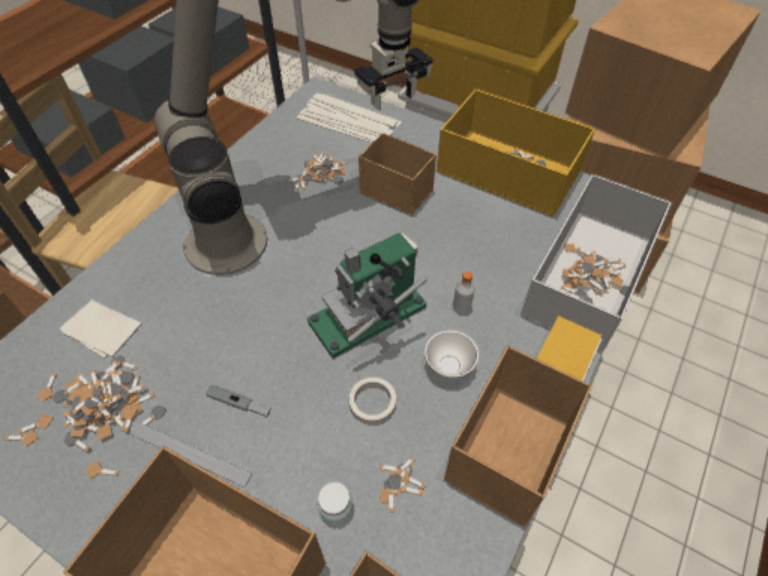

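```bash
ls pics
```

```text
scene0.png
top0.png
```

Run:
```python
from h import *
im,d=bot.capture('scene'); im2,d2=bot.capture('top')
a=im[140:250,190:300,::-1]; b=im2[140:250,200:310,::-1]
cv2.imwrite('pics/z0.png',np.hstack([cv2.resize(a,(400,400),interpolation=cv2.INTER_CUBIC),cv2.resize(b,(400,400),interpolation=cv2.INTER_CUBIC)]))
```

```text
(no output)
```

View pics/z0.png

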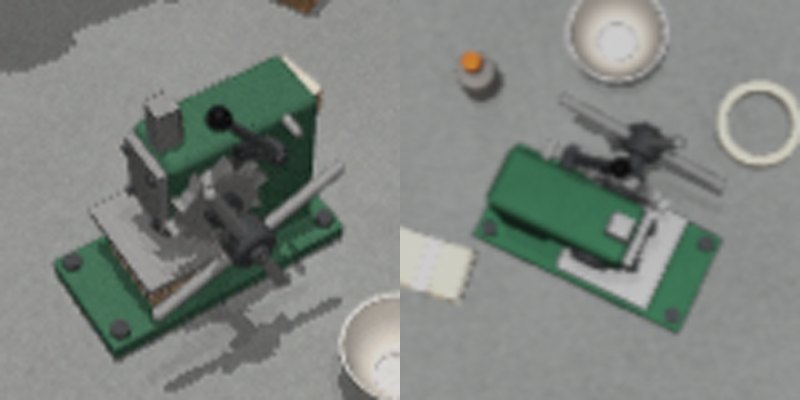

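View pics/top0.png

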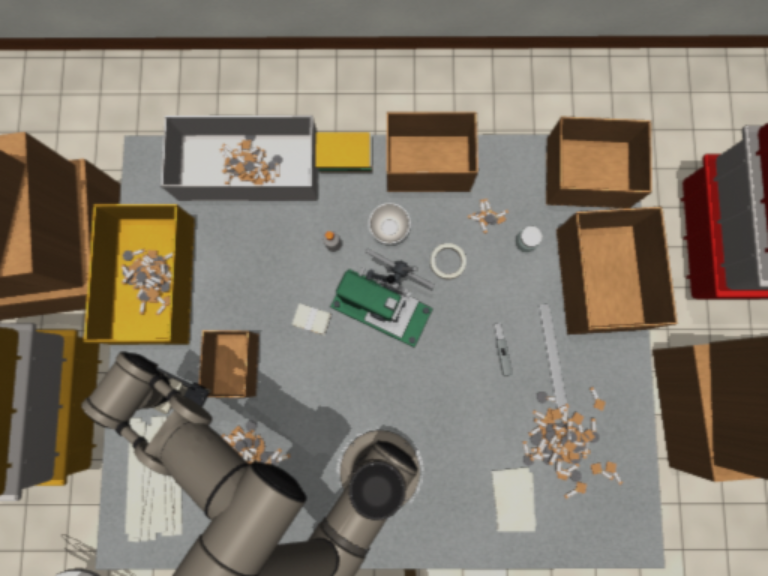

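```bash
cat >> h.py <<'E'
def cloud(c,im,d):
    m=bot.camera_model(c); Rm=R.from_euler('xyz',m['rotation']).as_matrix()
    v,u=np.mgrid[:384,:512]
    P=np.stack([(u-m['cx'])/m['fx']*d,(v-m['cy'])/m['fy']*d,d],-1)@Rm.T+m['position']
    P[d==0]=np.nan; return P
E
python3 - <<'E'
from h import *
for c in ('scene','top'):
    im,d=bot.capture(c); P=cloud(c,im,d); I=im.astype(int)
    near=np.hypot(P[...,0]-450,P[...,1])<220
    g=(I[...,1]>I[...,0]*1.4)&(I[...,1]>I[...,2]*1.15)&near
    z=P[...,2]
    print(c,np.histogram(z[g],bins=np.arange(-10,220,10)))
    for lo,hi in ((5,30),(185,210)):
        s=P[g&(z>lo)&(z<hi)]
        (cx,cy),(w,h),a=cv2.minAreaRect(s[:,:2].astype(np.float32)); print(lo,len(s),np.median(s[:,2]).round(1),np.round([cx,cy,w,h,a],1))
    dark=(I.max(-1)<60)&near&(z>245)&(z<290)
    s=P[dark]; print('dark',len(s),s.mean(0).round(1) if len(s) else '',s.min(0).round(),s.max(0).round())
    np.save(c+'P.npy',P); np.save(c+'I.npy',im)
E
```

```text
scene (array([  0,  18, 223, 502,  10,   4,   0,   3,  16,  22,  24,  23,  21,
        19,  20,  14,  12,  14,  25,  49, 534,  50]), array([-10,   0,  10,  20,  30,  40,  50,  60,  70,  80,  90, 100, 110,
       120, 130, 140, 150, 160, 170, 180, 190, 200, 210]))
5 743 21.3 [440.1  -9.4 257.  120.2  64.4]
185 616 197.4 [453.2  19.6 151.8  68.3  64.8]
dark 43 [484.2 -36.5 264.2] [474. -45. 245.] [491. -23. 272.]
top (array([  0,   3, 143, 302,  19,   2,   3,   2,   3,   3,   2,   0,   2,
         3,   6,   4,   5,   7,   8,  23, 485, 158]), array([-10,   0,  10,  20,  30,  40,  50,  60,  70,  80,  90, 100, 110,
       120, 130, 140, 150, 160, 170, 180, 190, 200, 210]))
5 448 21.9 [438.1  -3.4 255.9 117.3  64.3]
185 662 197.1 [452.9  25.  151.6  68.2  63.7]
dark 31 [480.1 -31.1 266.3] [471. -41. 247.] [489. -19. 278.]
```

```bash
python3 -m handwheel '[[[-2,0,0,0],[-2,0,0,0],[-2,0,0,0],[-2,-1,1,0],[-1.5,-2,2,0],[0,-2,2.2,0],[0,-2,2.3,0],[0,-2,2.3,0]]]' 0; python3 -m handwheel '[[[0,-2,2.3,0],[0,-2,2.3,0],[0,-2,2.3,0],[0,-2,2.3,0],[0,-2,2.3,0],[0,-2,2.3,0],[0,-2,2.3,0],[0,-2,2.3,0]]]'
```

```text
time: 1.57
tool_pos: [276.1, 349.1, 322.0]
tcp_rot: [1.114, 1.57, 0.669]
contact_force: [1.0, 0.5, 1.4]
grip_width: 43.2
time: 2.23
tool_pos: [373.3, 125.1, 321.9]
tcp_rot: [0.733, 1.57, 0.287]
contact_force: [1.1, 0.4, -0.2]
grip_width: 0.3
```

```bash
python3 -m handwheel '[[[0,-2,2.2,0],[0,-2,2.2,0],[0,-2,2.2,0],[0,-2,2.2,0],[0,-2,2.2,0],[0,-2,2.2,0],[0,-2,2.2,0],[0,-1,1.2,0]]]'; python3 -m handwheel '[[[0,0,0,0],[0,0,0,0],[0,0,0,0]]]'
cat >> h.py <<'E'
O=np.array([439,-6.5]); yaw=np.deg2rad(64.3)
def topress(p):
    r=np.array(p[:2])-O; c,s=np.cos(yaw),np.sin(yaw)
    return np.array([r[0]*c+r[1]*s, r[0]*s-r[1]*c, p[2]]).round(1)  # x, outward(-y), z
def st():
    o=bot.get_obs(); print('t',round(o['time'],2),'tcp',np.round(o['tool_pos'],1),'press',topress(o['tool_pos']),'F',np.round(o['contact_force'],1)); return o
E
python3 - <<'E'
from h import *
st(); print(R.from_euler('xyz',bot.get_obs()['tcp_rot']).as_matrix().round(3))
im,d=snap('wrist','w1.png')
for l in ('pawl_knob','pawl_pivot','hub','spoke_tip'):
    for q in bot.spot_point('wrist',l)[:2]:
        px=q['point']; dd=d[int(px[1]),int(px[0])]
        print(l,np.round(px),round(q['conf'],2),topress(atd('wrist',px,dd)))
im,d=snap('scene','s1.png')
E
```

```text
time: 2.9
tool_pos: [458.8, -83.2, 321.5]
tcp_rot: [-0.864, 1.57, -1.312]
contact_force: [-1.2, 0.2, -0.5]
grip_width: 0.3
time: 3.15
tool_pos: [457.7, -79.7, 321.7]
tcp_rot: [2.393, 1.57, 1.947]
contact_force: [-0.4, -0.1, -0.6]
grip_width: 0.7
t 3.15 tcp [457.7 -79.7 321.7] press [-57.8  48.6 321.7] F [-0.4 -0.1 -0.6]
[[-0.     0.431  0.902]
 [ 0.001  0.902 -0.431]
 [-1.     0.    -0.   ]]
pawl_pivot [354. 176.] 0.94 [ 47.5  44.8 188.2]
hub [294. 213.] 0.72 [-12.3  92.9 171.6]
```

View pics/w1.png

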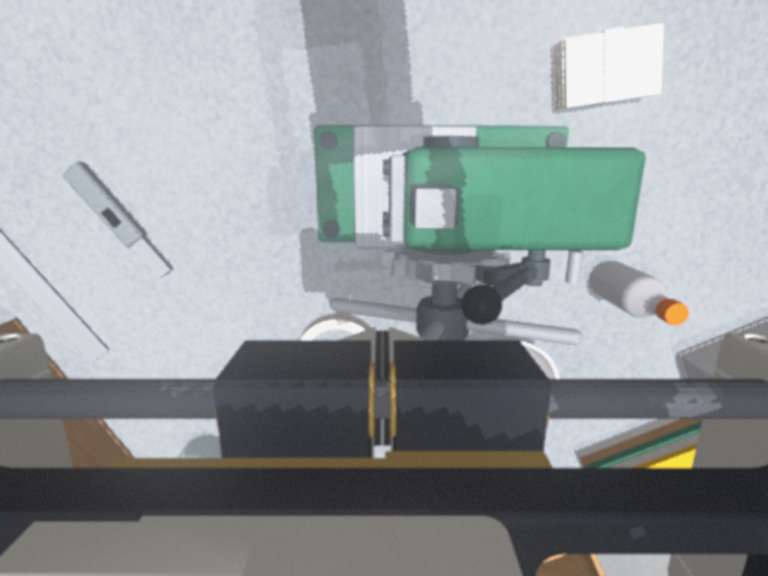

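View pics/s1.png

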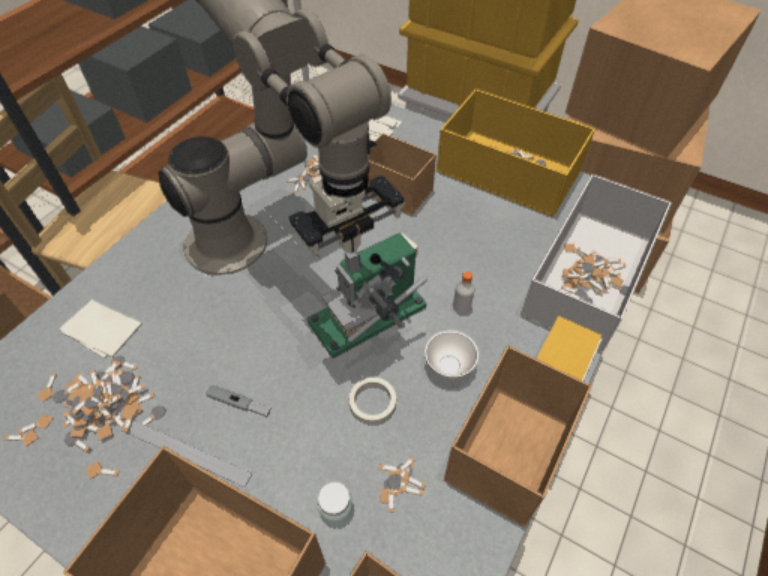

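Run:
```python
from h import *
im,d=bot.capture('wrist')
P=cloud('wrist',im,d)
print(bot.camera_model('wrist')['position'])
for px in ((321,202),(321,197),(314,200),(328,203)): print(px,d[px[1],px[0]],topress(P[px[1],px[0]]))
I=im.astype(int)
reg=np.zeros(d.shape,bool); reg[180:225,300:345]=1
s=P[reg&(P[...,2]>258)&(P[...,2]<290)]; q=np.array([topress(a) for a in s]); print(len(q),q.mean(0),q.min(0),q.max(0))
# sphere fit
A=np.c_[2*s,np.ones(len(s))]; x=np.linalg.lstsq(A,(s**2).sum(1),rcond=None)[0]; print('sphere',topress(x[:3]),np.sqrt(x[3]+x[:3]@x[:3]))
# white spokes: mask z
for nm in ('scene','top'):
    Q=np.load(nm+'P.npy').reshape(-1,3); r=Q-np.r_[O,0]; c,sn=np.cos(yaw),np.sin(yaw)
    X=r[:,0]*c+r[:,1]*sn; Y=r[:,0]*sn-r[:,1]*c; Z=r[:,2]
    m=(abs(X)<140)&(Y>85)&(Y<120)&(Z>60)&(Z<270)
    k=np.argsort(Z[m])[::-1][:10]; print(nm,m.sum()); print(np.c_[X[m],Y[m],Z[m]][k].round())
# head top rect, wrist
m=(I[...,1]>I[...,0]*1.4)&(abs(P[...,2]-197)<8); s=P[m]
(cx,cy),wh,a=cv2.minAreaRect(s[:,:2].astype(np.float32)); print('head',cx,cy,wh,a, topress((cx,cy,0)))
m=(I[...,1]>I[...,0]*1.3)&(abs(P[...,2]-20)<8); s=P[m]
(cx,cy),wh,a=cv2.minAreaRect(s[:,:2].astype(np.float32)); print('base',cx,cy,wh,a)
```

```text
[391.10775819 -48.53904399 480.80795797]
(321, 202) 222.11931 [ -6.3  46.2 270.2]
(321, 197) 222.47008 [ -6.2  42.6 268.8]
(314, 200) 223.91786 [-11.4  45.3 268.1]
(328, 203) 221.63544 [ -1.   46.8 270.9]
576 [ -5.95833333  47.29635417 267.53489583] [-15.3  38.7 258.4] [  5.9  59.4 273. ]
sphere [ -4.5  49.5 261. ] 10.596919867890318
scene 445
[[-50. 103. 250.]
 [-46. 102. 250.]
 [-50.  98. 249.]
 [-52. 100. 248.]
 [-47. 103. 247.]
 [-47.  98. 247.]
 [-50. 103. 245.]
 [-53. 101. 245.]
 [-48. 104. 245.]
 [-52. 106. 244.]]
top 233
[[-46. 101. 251.]
 [-46.  94. 248.]
 [-51. 100. 248.]
 [-43. 100. 247.]
 [-44.  97. 246.]
 [-49.  96. 246.]
 [-39.  99. 245.]
 [-47.  99. 244.]
 [-41.  96. 243.]
 [-36.  99. 239.]]
head 452.5472106933594 23.7337646484375 (151.83982849121094, 65.46180725097656) 64.5343246459961 [33.1 -0.9  0. ]
base 438.5223388671875 -4.835357666015625 (257.4846496582031, 115.40816497802734) 64.50920104980469
```

```bash
python3 -m handwheel '[[[1.5,0,0.1,0],[1.5,0,0,0],[1.5,0,0,0],[1.5,0,0,0],[1,0,0,0],[0.7,0,0,0],[0,0,0,0],[0,0,0,0]]]'; python3 -m handwheel '[[[0,0.3,0,0],[0,0.3,0,0],[0,0.3,0,0],[0,0.3,0,0],[0,0.3,0,0],[0,0.3,0,0],[0,0.3,0,0],[0,0.3,0,0]]]'
python3 - <<'E'
from h import *
st()
im,d=bot.capture('scene')
cv2.imwrite('pics/s2.png',cv2.resize(im[110:260,180:330,::-1],(600,600),interpolation=cv2.INTER_CUBIC))
E
```

```text
time: 4.17
tool_pos: [459.1, -80.7, 244.9]
tcp_rot: [1.801, 1.571, 1.355]
contact_force: [-0.3, -0.2, 0.6]
grip_width: 0.6
time: 4.83
tool_pos: [469.5, -58.8, 244.7]
tcp_rot: [1.419, 1.571, 0.974]
contact_force: [-0.8, 0.3, -0.2]
grip_width: 0.5
t 4.83 tcp [469.5 -58.8 244.7] press [-33.9  50.2 244.7] F [-0.8  0.3 -0.2]
```

View pics/s2.png

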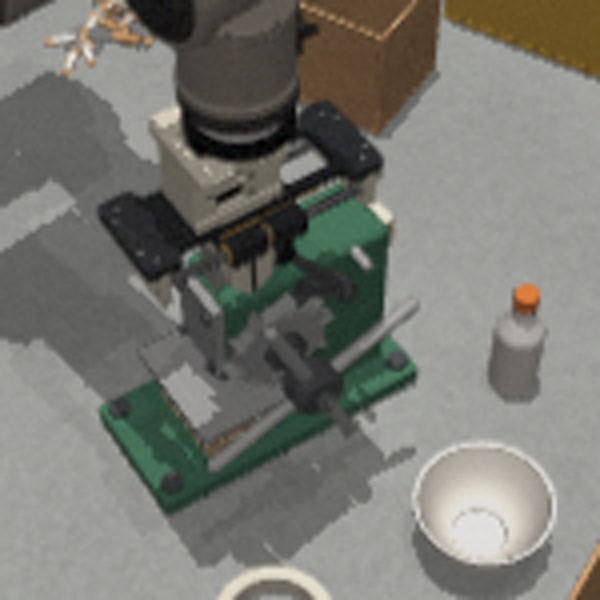

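```bash
for i in 1 2; do :; done; python3 -m handwheel '[[[0,0.3,0,0],[0,0.3,0,0],[0,0.3,0,0],[0,0.3,0,0],[0,0.3,0,0],[0,0.3,0,0],[0,0.3,0,0],[0,0.3,0,0]]]'; python3 -m handwheel '[[[0,0.3,0,0],[0,0.3,0,0],[0,0.3,0,0],[0,0.3,0,0],[0,0.3,0,0],[0,0.3,0,0],[0,0.3,0,0],[0,0.3,0,0]]]'
python3 - <<'E'
from h import *
st()
im,d=bot.capture('scene')
a=im[110:260,180:330,::-1]
im,d=bot.capture('wrist')
cv2.imwrite('pics/s3.png',np.hstack([cv2.resize(a,(390,390),interpolation=cv2.INTER_CUBIC),cv2.resize(im[100:300,150:360,::-1],(409,390))]))
E
```

```text
time: 5.55
tool_pos: [479.8, -37.1, 244.7]
tcp_rot: [2.08, 1.571, 1.634]
contact_force: [-0.7, -0.9, -0.0]
grip_width: 0.5
time: 6.22
tool_pos: [490.2, -15.5, 244.7]
tcp_rot: [2.263, 1.571, 1.817]
contact_force: [0.1, -0.5, -0.3]
grip_width: 0.2
t 6.22 tcp [490.2 -15.5 244.7] press [ 14.   50.  244.7] F [ 0.1 -0.5 -0.3]
```

View pics/s3.png

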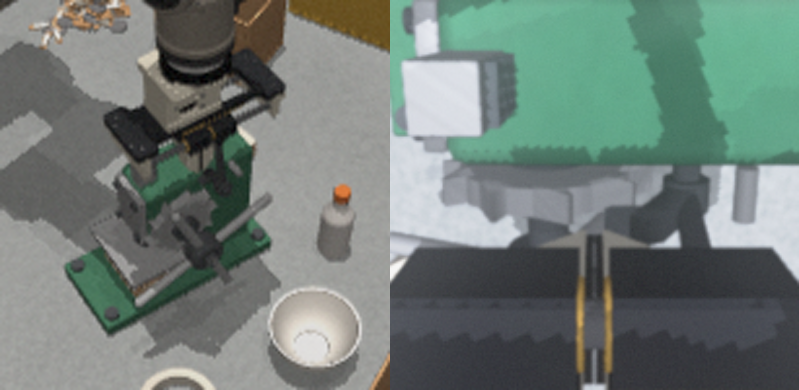

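```bash
python3 -m handwheel '[[[0,0.3,0,0],[0,0.3,0,0],[0,0.3,0,0],[0,0.3,0,0],[0,0.3,0,0],[0,0.3,0,0],[0,0.3,0,0],[0,0.3,0,0]]]'
python3 - <<'E'
from h import *
st()
im,d=bot.capture('scene')
a=im[110:260,180:330,::-1]
im,d=bot.capture('wrist')
cv2.imwrite('pics/s4.png',np.hstack([cv2.resize(a,(390,390),interpolation=cv2.INTER_CUBIC),cv2.resize(im[100:300,150:360,::-1],(409,390))]))
for l in ('pawl_knob','pawl_pivot'):
  for q in bot.spot_point('scene',l)[:2]: print(l,q['point'],q['conf'],topress(atz('scene',q['point'],275 if 'k' in l else 178)))
E
```

```text
time: 6.98
tool_pos: [500.5, 6.2, 244.7]
tcp_rot: [1.781, 1.571, 1.335]
contact_force: [-0.8, 1.0, -0.2]
grip_width: 0.8
t 6.98 tcp [500.5   6.2 244.7] press [ 38.1  49.9 244.7] F [-0.8  1.  -0.2]
pawl_knob [158.6, 270.6] 0.71 [-363.9  201.1  275. ]
pawl_knob [271.5, 157.1] 0.46 [ 73.7  45.6 275. ]
pawl_pivot [264.6, 182.1] 0.57 [ 47.6  50.2 178. ]
```

View pics/s4.png

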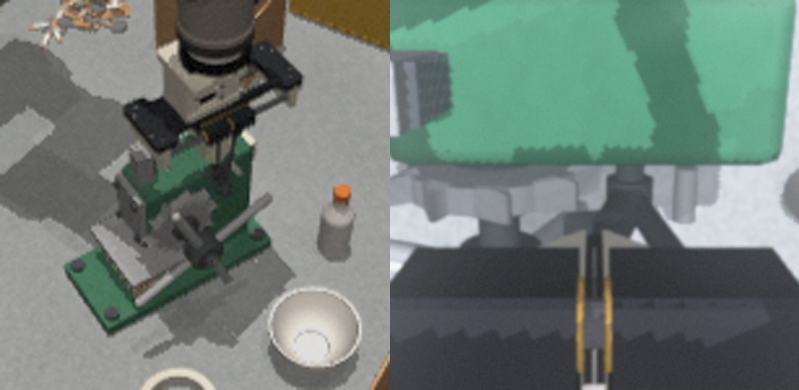

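```bash
python3 -m handwheel '[[[0,0.3,0,0],[0,0.3,0,0],[0,0.3,0,0],[0,0.3,0,0],[0,0.3,0,0],[0,0.2,0,0],[0,0.2,0,0],[0,0,0,0]]]'
python3 - <<'E'
from h import *
st()
im,d=bot.capture('scene')
a=im[110:260,180:330,::-1]
for l in ('pawl_knob','pawl_pivot'):
  for q in bot.spot_point('scene',l)[:2]: print(l,q['point'],q['conf'],topress(atz('scene',q['point'],266 if 'k' in l else 178)))
im,d=bot.capture('wrist')
cv2.imwrite('pics/s5.png',np.hstack([cv2.resize(a,(390,390),interpolation=cv2.INTER_CUBIC),cv2.resize(im[100:300,150:360,::-1],(409,390))]))
E
```

```text
time: 7.85
tool_pos: [508.7, 23.3, 244.7]
tcp_rot: [1.632, 1.571, 1.187]
contact_force: [-0.6, 0.2, 0.5]
grip_width: 0.4
t 7.85 tcp [508.7  23.3 244.7] press [ 57.1  49.9 244.7] F [-0.6  0.2  0.5]
pawl_knob [279.3, 155.8] 0.65 [101.5  47.5 266. ]
```

View pics/s5.png

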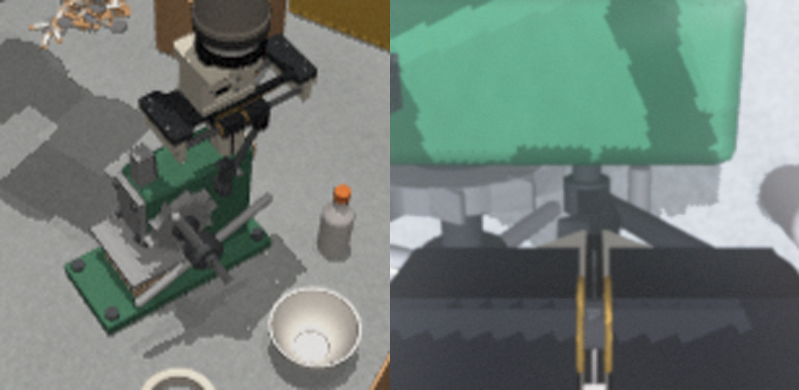

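```bash
python3 -m handwheel '[[[-1,-0.3,0,0],[-1.5,0,0,0],[-1.5,0,0,0],[-1.5,-1,0,0],[0,-2,1,0],[0,-2,1,0],[0,-2,1,0],[0,-2,1,0]]]'; python3 -m handwheel '[[[0,-2,1,0],[0,-2,0,0],[0,-2,0,0],[0,-1.5,0,0],[1,0,0,0],[2,0,0,0],[2,0,0,0],[2,0,0,0]]]';  python3 -m handwheel '[[[0.2,0,0,0],[0,0,0,0],[0,0,0,0]]]'
python3 - <<'E'
from h import *
st()
im,d=bot.capture('scene')
P=cloud('scene',im,d)
a=im[110:260,180:330,::-1]
for l in ('pawl_knob','spoke_tip'):
  for q in bot.spot_point('scene',l)[:2]: print(l,q['point'],q['conf'],topress(atz('scene',q['point'],266 if 'k' in l else 250)))
im,d=bot.capture('wrist')
cv2.imwrite('pics/s6.png',np.hstack([cv2.resize(a,(390,390),interpolation=cv2.INTER_CUBIC),cv2.resize(im[100:300,150:360,::-1],(409,390))]))
E
```

```text
time: 8.72
tool_pos: [504.4, -79.4, 300.8]
tcp_rot: [0.117, 1.57, -0.329]
contact_force: [0.6, 0.1, -0.4]
grip_width: 0.5
time: 9.38
tool_pos: [481.2, -150.7, 230.0]
tcp_rot: [0.034, 1.569, -0.412]
contact_force: [-0.3, -0.6, 0.2]
grip_width: 0.3
time: 9.63
tool_pos: [481.8, -150.6, 229.1]
tcp_rot: [0.024, 1.569, -0.422]
contact_force: [0.2, -0.8, 0.2]
grip_width: 0.2
t 9.63 tcp [ 481.8 -150.6  229.1] press [-111.3  101.   229.1] F [ 0.2 -0.8  0.2]
pawl_knob [265.5, 181.3] 0.68 [ 10.7 107.  266. ]
pawl_knob [280.5, 157.4] 0.64 [100.7  54.8 266. ]
```

View pics/s6.png

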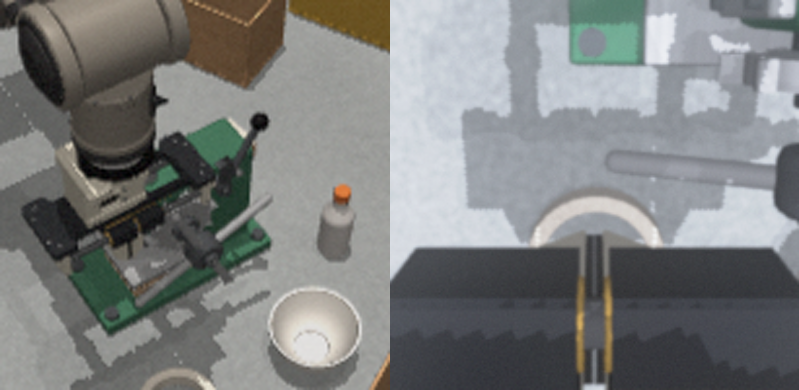

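```bash
python3 -m handwheel '[[[0,0.6,0,0],[0,0.5,0,0],[0,0.4,0,0],[0,0.4,0,0],[0,0.4,0,0],[0,0.4,0,0],[0,0.3,0,0],[0,0.3,0,0]]]'; python3 -m handwheel '[[[0,0.2,0,0],[0,0.2,0,0],[0,0.2,0,0],[0,0.2,0,0]]]';python3 -m handwheel '[[[0,0.2,0,0],[0,0.2,0,0],[0,0.2,0,0],[0,0.2,0,0]]]';python3 -m handwheel '[[[0,0.2,0,0],[0,0.2,0,0],[0,0.2,0,0],[0,0.2,0,0]]]'
python3 - <<'E'
from h import *
st()
im,d=bot.capture('scene')
a=im[110:260,180:330,::-1]
im,d=bot.capture('wrist')
cv2.imwrite('pics/s7.png',np.hstack([cv2.resize(a,(390,390),interpolation=cv2.INTER_CUBIC),cv2.resize(im[100:300,150:360,::-1],(409,390))]))
E
```

```text
time: 10.5
tool_pos: [495.6, -120.0, 227.7]
tcp_rot: [2.702, 1.571, 2.257]
contact_force: [0.2, -0.2, -0.7]
grip_width: 0.3
time: 10.83
tool_pos: [499.0, -113.1, 227.7]
tcp_rot: [1.274, 1.571, 0.828]
contact_force: [0.8, 0.3, 0.1]
grip_width: 0.3
time: 11.17
tool_pos: [502.3, -107.1, 228.5]
tcp_rot: [-0.987, 1.568, -1.433]
contact_force: [-3.4, -6.1, 5.8]
grip_width: 0.6
time: 11.5
tool_pos: [506.1, -99.9, 228.7]
tcp_rot: [-0.635, 1.568, -1.081]
contact_force: [-1.4, -4.6, 4.4]
grip_width: 0.3
t 11.5 tcp [506.1 -99.9 228.7] press [-55.  100.9 228.7] F [-1.4 -4.6  4.4]
```

View pics/s7.png

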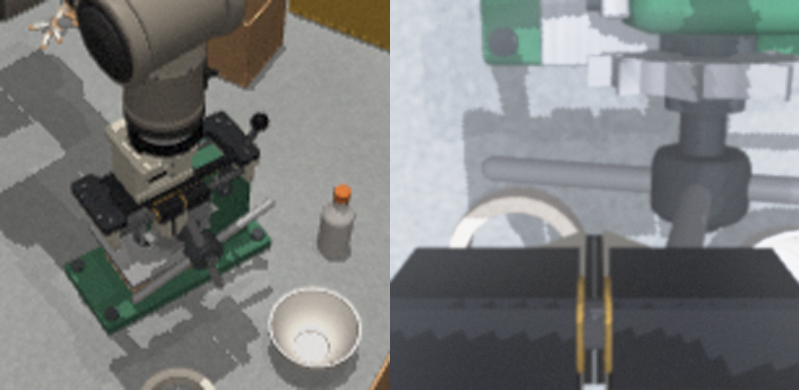

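```bash
cat >> h.py <<'E'
def wheel(P):
    Q=P.reshape(-1,3); r=Q-np.r_[O,0]; c,sn=np.cos(yaw),np.sin(yaw)
    X=r[:,0]*c+r[:,1]*sn+10; Y=r[:,0]*sn-r[:,1]*c; Z=r[:,2]-150
    rad=np.hypot(X,Z); out=[]
    for k in range(4):  # front spoke k=3, back spoke k=1
        a0=np.deg2rad(-18+90*k)
        for off in np.arange(-0.15,0.8,0.02):
            a=a0+off; u=X*np.sin(a)+Z*np.cos(a); v=X*np.cos(a)-Z*np.sin(a)
            m=(u>35)&(u<107)&(abs(v)<10)&(abs(Y-100)<9)
            if m.sum()>8: out.append((m.sum(),k,off,np.polyfit(u[m],v[m],1)[0]+off, (v[m]/u[m]).mean()+off, u[m].max()))
    res={}
    for o in out:
        if o[1] not in res or o[0]>res[o[1]][0]: res[o[1]]=o
    return [tuple(np.round(res[k],2)) for k in res]
E
python3 - <<'E'
from h import *
print('init'); 
for c in ('scene','top'): print(wheel(np.load(c+'P.npy')))
print('now')
for c in ('scene','top','wrist'): print(c,wheel(cloud(c,*bot.capture(c))))
E
```

```text
init
[(np.float64(55.0), np.float64(0.0), np.float64(-0.11), np.float64(-0.07), np.float64(-0.07), np.float64(106.85)), (np.float64(85.0), np.float64(1.0), np.float64(-0.11), np.float64(-0.06), np.float64(-0.13), np.float64(104.04)), (np.float64(32.0), np.float64(2.0), np.float64(-0.11), np.float64(-0.06), np.float64(-0.06), np.float64(96.75)), (np.float64(84.0), np.float64(3.0), np.float64(-0.05), np.float64(-0.06), np.float64(-0.0), np.float64(103.17))]
[(np.float64(27.0), np.float64(0.0), np.float64(-0.07), np.float64(-0.11), np.float64(0.01), np.float64(106.7)), (np.float64(56.0), np.float64(1.0), np.float64(-0.11), np.float64(-0.04), np.float64(-0.14), np.float64(105.33)), (np.float64(10.0), np.float64(2.0), np.float64(-0.15), np.float64(0.04), np.float64(-0.16), np.float64(96.14)), (np.float64(48.0), np.float64(3.0), np.float64(-0.05), np.float64(-0.07), np.float64(-0.02), np.float64(99.92))]
now
scene [(np.float64(42.0), np.float64(0.0), np.float64(0.01), np.float64(0.11), np.float64(0.05), np.float64(98.96)), (np.float64(81.0), np.float64(1.0), np.float64(0.05), np.float64(0.04), np.float64(0.0), np.float64(102.31)), (np.float64(33.0), np.float64(2.0), np.float64(0.03), np.float64(0.06), np.float64(0.09), np.float64(96.94)), (np.float64(88.0), np.float64(3.0), np.float64(0.15), np.float64(0.06), np.float64(0.14), np.float64(104.55))]
top [(np.float64(27.0), np.float64(1.0), np.float64(0.01), np.float64(0.07), np.float64(0.02), np.float64(105.4))]
wrist [(np.float64(449.0), np.float64(0.0), np.float64(0.13), np.float64(0.05), np.float64(0.11), np.float64(85.68)), (np.float64(1399.0), np.float64(1.0), np.float64(-0.01), np.float64(0.07), np.float64(-0.01), np.float64(106.12)), (np.float64(879.0), np.float64(3.0), np.float64(0.13), np.float64(0.07), np.float64(0.15), np.float64(101.52))]
```

```bash
python3 -m handwheel '[[[0,0.2,0,0],[0,0.2,0,0],[0,0.2,0,0],[0,0.2,0,0],[0,0.2,0,0],[0,0.2,0,0],[0,0.2,0,0],[0,0.2,0,0]]]';python3 -m handwheel '[[[0,0.2,0,0],[0,0.2,0,0],[0,0.2,0,0],[0,0.2,0,0],[0,0.2,0,0],[0,0.2,0,0],[0,0,0,0]]]'
cat > w.py <<'E'
from h import *
st()
for c in ('scene','wrist'):
    print(c)
    for r in wheel(cloud(c,*bot.capture(c))): print('  ',[float(x) for x in r])
E
python3 w.py
```

```text
time: 12.42
tool_pos: [512.8, -84.0, 227.6]
tcp_rot: [2.665, 1.57, 2.22]
contact_force: [-2.1, -3.8, 3.9]
grip_width: 0.6
time: 13.0
tool_pos: [518.0, -73.0, 227.6]
tcp_rot: [1.965, 1.57, 1.519]
contact_force: [-1.7, -2.4, 1.6]
grip_width: 0.4
t 13.0 tcp [518.  -73.  227.6] press [-25.6 100.1 227.6] F [-1.7 -2.4  1.6]
scene
   [41.0, 0.0, 0.29, 0.4, 0.31, 96.1]
   [78.0, 1.0, 0.37, 0.38, 0.31, 100.83]
   [43.0, 2.0, 0.35, 0.35, 0.43, 97.87]
   [90.0, 3.0, 0.37, 0.34, 0.43, 104.52]
wrist
   [423.0, 0.0, 0.33, 0.4, 0.37, 82.56]
   [1059.0, 1.0, 0.27, 0.37, 0.28, 104.89]
   [26.0, 2.0, 0.31, 0.33, 0.4, 99.58]
   [1103.0, 3.0, 0.47, 0.37, 0.46, 102.17]
```

```bash
python3 -m handwheel '[[[0,0.2,0,0],[0,0.2,0,0],[0,0.2,0,0],[0,0.2,0,0],[0,0.2,0,0],[0,0.1,0,0],[0,0,0,0],[0,0,0,0]]]'; python3 w.py
```

```text
time: 13.77
tool_pos: [522.6, -63.3, 227.5]
tcp_rot: [2.651, 1.57, 2.205]
contact_force: [-1.5, -1.8, 0.2]
grip_width: 0.2
t 13.77 tcp [522.6 -63.3 227.5] press [-14.9  99.9 227.5] F [-1.5 -1.8  0.2]
scene
   [41.0, 0.0, 0.41, 0.55, 0.43, 101.59]
   [65.0, 1.0, 0.37, 0.47, 0.42, 101.99]
   [49.0, 2.0, 0.47, 0.47, 0.54, 103.35]
   [87.0, 3.0, 0.51, 0.46, 0.54, 105.21]
wrist
   [438.0, 0.0, 0.43, 0.53, 0.47, 83.18]
   [955.0, 1.0, 0.39, 0.49, 0.39, 104.71]
   [80.0, 2.0, 0.43, 0.48, 0.5, 99.53]
   [1215.0, 3.0, 0.57, 0.48, 0.57, 102.03]
```

```bash
python3 -m handwheel '[[[0,-0.5,0,0],[0,-1,0,0],[-1,-0.5,0,0],[-2,0,0,0],[-2,0,0,0],[-2,0,-1,0],[-0.5,1,-2,0],[0,2,-2,0]]]'; python3 -m handwheel '[[[0,2.5,0,0],[0,2.5,0,0],[0,2.5,0,0],[0,2.5,0,0],[0,2.5,0,0],[0,2.5,0,0],[0,2.1,0,0],[0,0,0,0]]]'; python3 -m handwheel '[[[0,0,0,0],[0,0,0,0]]]'; python3 w.py
python3 - <<'E'
from h import *
im,d=bot.capture('scene')
a=im[110:260,180:330,::-1]
for l in ('pawl_knob',):
  for q in bot.spot_point('scene',l)[:2]: print(l,q['point'],q['conf'],topress(atz('scene',q['point'],266)))
im,d=bot.capture('wrist')
cv2.imwrite('pics/s8.png',np.hstack([cv2.resize(a,(390,390),interpolation=cv2.INTER_CUBIC),cv2.resize(im[100:300,150:360,::-1],(409,390))]))
E
```

```text
time: 14.53
tool_pos: [482.0, -34.5, 305.5]
tcp_rot: [0.185, 1.566, -0.264]
contact_force: [-0.0, 0.7, -0.1]
grip_width: 0.2
time: 15.2
tool_pos: [556.6, 123.9, 303.3]
tcp_rot: [1.404, 1.568, 0.961]
contact_force: [-0.1, -0.2, -0.5]
grip_width: 0.6
time: 15.37
tool_pos: [555.4, 120.5, 303.2]
tcp_rot: [0.04, 1.57, -0.407]
contact_force: [-0.6, 0.2, 0.1]
grip_width: 0.3
t 15.37 tcp [555.4 120.5 303.2] press [164.9  49.8 303.2] F [-0.6  0.2  0.1]
scene
   [71.0, 0.0, 0.43, 0.49, 0.43, 105.56]
   [67.0, 1.0, 0.37, 0.46, 0.42, 102.19]
   [49.0, 2.0, 0.49, 0.46, 0.54, 101.1]
   [84.0, 3.0, 0.47, 0.46, 0.54, 105.51]
wrist
   [462.0, 0.0, 0.51, 0.47, 0.56, 97.52]
   [313.0, 1.0, 0.39, 0.49, 0.38, 106.13]
   [582.0, 3.0, 0.55, 0.47, 0.57, 101.16]
pawl_knob [278.3, 155.6] 0.64 [ 99.4  45.2 266. ]
```

View pics/s8.png

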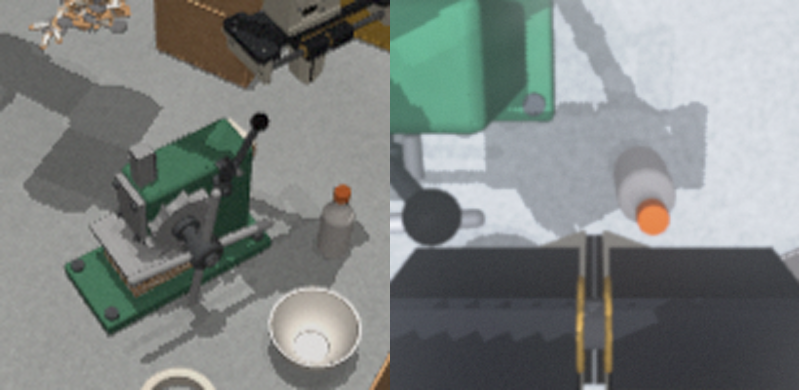

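```bash
python3 -m handwheel '[[[1.5,0,0,0],[1.5,0,0,0],[1.5,0,0,0],[1,0,0,0],[0.3,-0.5,0,0],[0,-0.5,0,0],[0,-0.5,0,0],[0,-0.5,0,0]]]'; python3 -m handwheel '[[[0,-0.3,0,0],[0,-0.3,0,0],[0,-0.3,0,0],[0,-0.3,0,0],[0,-0.3,0,0],[0,-0.3,0,0],[0,-0.3,0,0],[0,-0.3,0,0]]]'; python3 -m handwheel '[[[0,-0.3,0,0],[0,-0.3,0,0],[0,-0.3,0,0],[0,-0.3,0,0],[0,-0.3,0,0],[0,-0.3,0,0],[0,-0.3,0,0],[0,-0.3,0,0]]]'
python3 - <<'E'
from h import *
st()
im,d=bot.capture('scene')
a=im[110:260,180:330,::-1]
for l in ('pawl_knob',):
  for q in bot.spot_point('scene',l)[:2]: print(l,q['point'],q['conf'],topress(atz('scene',q['point'],275)))
im,d=bot.capture('wrist')
cv2.imwrite('pics/s9.png',np.hstack([cv2.resize(a,(390,390),interpolation=cv2.INTER_CUBIC),cv2.resize(im[100:300,150:360,::-1],(409,390))]))
E
```

```text
time: 16.28
tool_pos: [547.1, 102.6, 245.7]
tcp_rot: [0.488, 1.569, 0.042]
contact_force: [-0.6, 0.2, -0.0]
grip_width: 0.2
time: 16.95
tool_pos: [536.6, 81.5, 244.8]
tcp_rot: [0.922, 1.57, 0.477]
contact_force: [0.6, 1.1, 0.2]
grip_width: 0.7
time: 17.62
tool_pos: [526.1, 59.7, 244.7]
tcp_rot: [-2.416, 1.571, -2.861]
contact_force: [-0.3, -0.4, -0.2]
grip_width: 0.1
t 17.62 tcp [526.1  59.7 244.7] press [ 97.4  49.8 244.7] F [-0.3 -0.4 -0.2]
pawl_knob [271.7, 159.4] 0.44 [ 68.9  53.5 275. ]
```

View pics/s9.png

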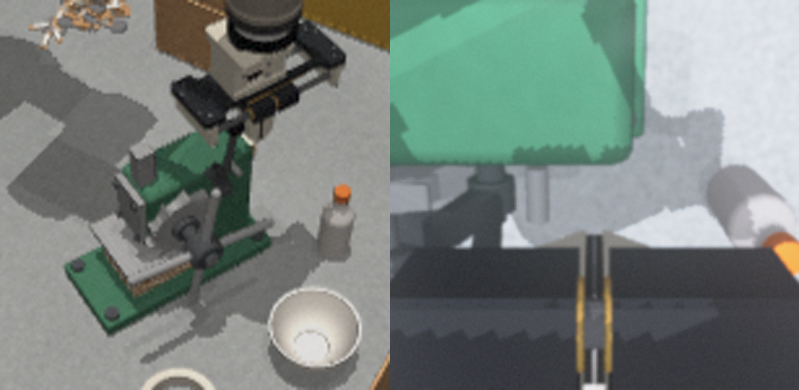

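```bash
python3 -m handwheel '[[[0,-0.3,0,0],[0,-0.3,0,0],[0,-0.3,0,0],[0,-0.3,0,0],[0,-0.3,0,0],[0,-0.3,0,0],[0,-0.3,0,0],[0,-0.3,0,0]]]';  python3 - <<'E'
from h import *
st()
im,d=bot.capture('scene')
a=im[110:260,180:330,::-1]
for l in ('pawl_knob',):
  for q in bot.spot_point('scene',l)[:2]: print(l,q['point'],q['conf'],topress(atz('scene',q['point'],261)))
im,d=bot.capture('wrist')
cv2.imwrite('pics/s10.png',np.hstack([cv2.resize(a,(390,390),interpolation=cv2.INTER_CUBIC),cv2.resize(im[100:300,150:360,::-1],(409,390))]))
E
```

```text
time: 18.43
tool_pos: [515.8, 38.0, 244.7]
tcp_rot: [1.471, 1.571, 1.025]
contact_force: [-1.1, -0.1, -0.9]
grip_width: 0.3
t 18.43 tcp [515.8  38.  244.7] press [ 73.4  49.9 244.7] F [-1.1 -0.1 -0.9]
```

View pics/s10.png

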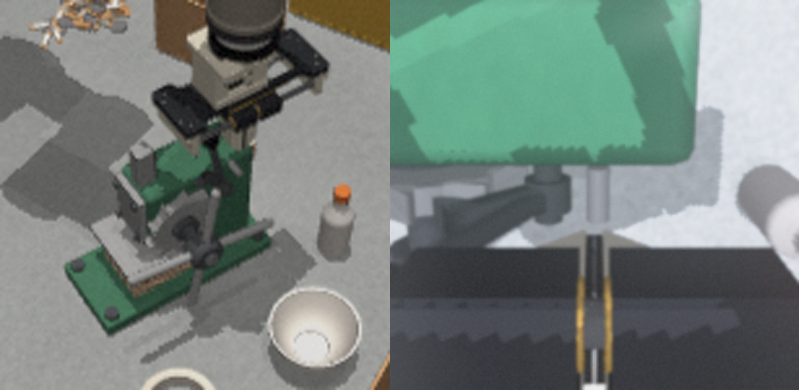

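```bash
python3 -m handwheel '[[[0,-0.3,0,0],[0,-0.3,0,0],[0,-0.3,0,0],[0,-0.3,0,0],[0,-0.3,0,0],[0,0,0,0],[0,0,0,0],[0,0,0,0]]]';  python3 - <<'E'
from h import *
st()
im,d=bot.capture('scene')
a=im[110:260,180:330,::-1]
for l in ('pawl_knob',):
  for q in bot.spot_point('scene',l)[:2]: print(l,q['point'],q['conf'],topress(atz('scene',q['point'],261)))
im,d=bot.capture('wrist')
cv2.imwrite('pics/s11.png',np.hstack([cv2.resize(a,(390,390),interpolation=cv2.INTER_CUBIC),cv2.resize(im[100:300,150:360,::-1],(409,390))]))
E
python3 w.py
```

```text
time: 19.25
tool_pos: [509.5, 24.8, 244.8]
tcp_rot: [1.134, 1.571, 0.688]
contact_force: [-0.4, 0.1, -0.2]
grip_width: 0.2
t 19.25 tcp [509.5  24.8 244.8] press [ 58.7  50.  244.8] F [-0.4  0.1 -0.2]
pawl_knob [251.5, 174.5] 0.44 [ -7.  60. 261.]
pawl_knob [124.7, 298.2] 0.21 [-459.1  214.6  261. ]
t 19.4 tcp [509.5  24.9 244.7] press [ 58.8  49.9 244.7] F [-0.   0.8 -0.1]
scene
   [70.0, 0.0, 0.43, 0.5, 0.43, 106.91]
   [66.0, 1.0, 0.39, 0.49, 0.42, 102.36]
   [47.0, 2.0, 0.47, 0.48, 0.55, 100.04]
   [88.0, 3.0, 0.51, 0.45, 0.55, 104.62]
wrist
   [638.0, 3.0, 0.49, 0.48, 0.55, 102.28]
```

View pics/s11.png

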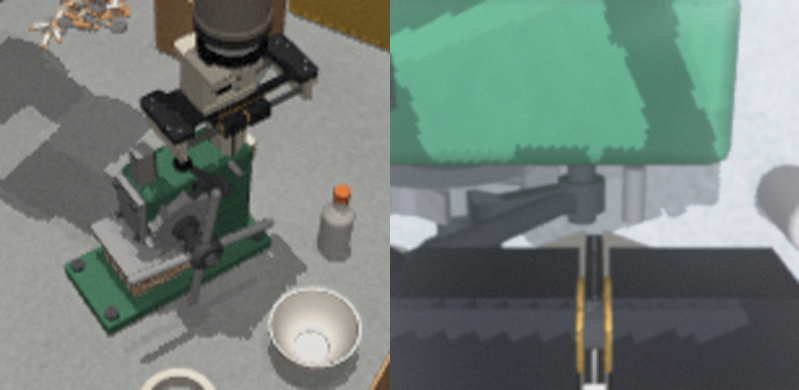

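```bash
python3 -m handwheel '[[[-1,0.5,0,0],[-2,0.5,0,0],[-2,0,0,0],[-2,0,0,0],[-0.7,-1.5,0,0],[0,-2.5,0,0],[0,-2.5,0,0],[0,-2.5,0,0]]]'; python3 -m handwheel '[[[0,-2.5,0,0],[0,-1.5,0,0],[0,0,0,0],[0,0,0,0],[0,0,0,0]]]'
python3 - <<'E'
from h import *
st()
im,d=snap('wrist','w12.png')
P=cloud('wrist',im,d)
for q in bot.spot_point('wrist','pawl_knob')[:2]: print(q)
reg=np.zeros(d.shape,bool); reg[170:235,280:370]=1
m=reg&(P[...,2]>256)&(P[...,2]<295); s=P[m]; print(len(s),np.argwhere(m).mean(0))
for i in range(3):
    A=np.c_[2*s,np.ones(len(s))]; x=np.linalg.lstsq(A,(s**2).sum(1),rcond=None)[0]
    r=np.sqrt(x[3]+x[:3]@x[:3]); print('sphere',topress(x[:3]),r,len(s)); e=abs(np.linalg.norm(s-x[:3],axis=1)-r); s=s[e<1.5]
im,d=bot.capture('scene')
cv2.imwrite('pics/s12.png',cv2.resize(im[110:260,180:330,::-1],(600,600),interpolation=cv2.INTER_CUBIC))
E
python3 w.py
```

```text
time: 20.17
tool_pos: [474.5, -48.0, 321.8]
tcp_rot: [0.207, 1.57, -0.238]
contact_force: [1.1, -0.2, 0.4]
grip_width: 0.4
time: 20.58
tool_pos: [458.0, -83.0, 321.8]
tcp_rot: [1.279, 1.57, 0.834]
contact_force: [-0.3, -0.7, -0.6]
grip_width: 0.6
t 20.58 tcp [458.  -83.  321.8] press [-60.7  50.3 321.8] F [-0.3 -0.7 -0.6]
{'point': [323.4, 204.7], 'conf': 0.78}
{'point': [82.0, 145.4], 'conf': 0.62}
576 [200.56770833 324.29513889]
sphere [ -4.2  49.3 261. ] 10.553380894651095 576
sphere [ -4.2  49.3 261. ] 10.559345699700696 571
sphere [ -4.2  49.3 261. ] 10.559345699700696 571
t 20.73 tcp [458.  -82.7 321.6] press [-60.4  50.2 321.6] F [-0.5  0.5 -0.2]
scene
   [71.0, 0.0, 0.41, 0.5, 0.43, 105.78]
   [67.0, 1.0, 0.39, 0.48, 0.41, 101.78]
   [49.0, 2.0, 0.47, 0.48, 0.54, 101.64]
   [87.0, 3.0, 0.47, 0.47, 0.54, 104.67]
wrist
   [117.0, 0.0, 0.41, 0.59, 0.46, 61.06]
   [380.0, 1.0, 0.39, 0.49, 0.4, 104.12]
   [107.0, 2.0, 0.43, 0.5, 0.5, 98.09]
   [561.0, 3.0, 0.55, 0.48, 0.57, 102.48]
```

View pics/s12.png

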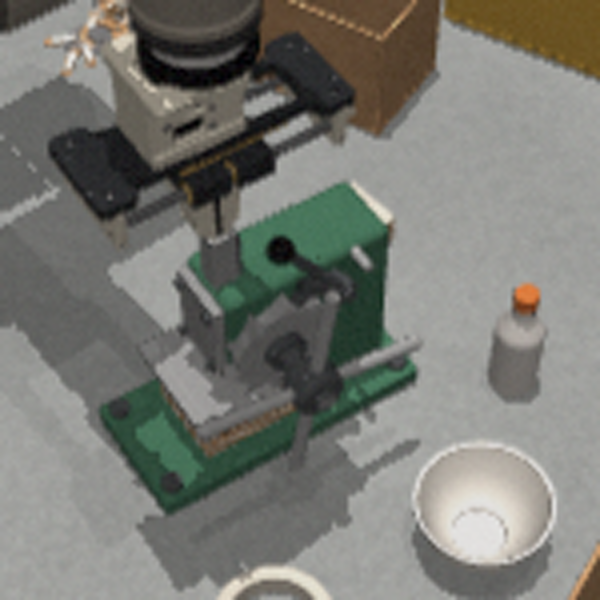

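View pics/w12.png

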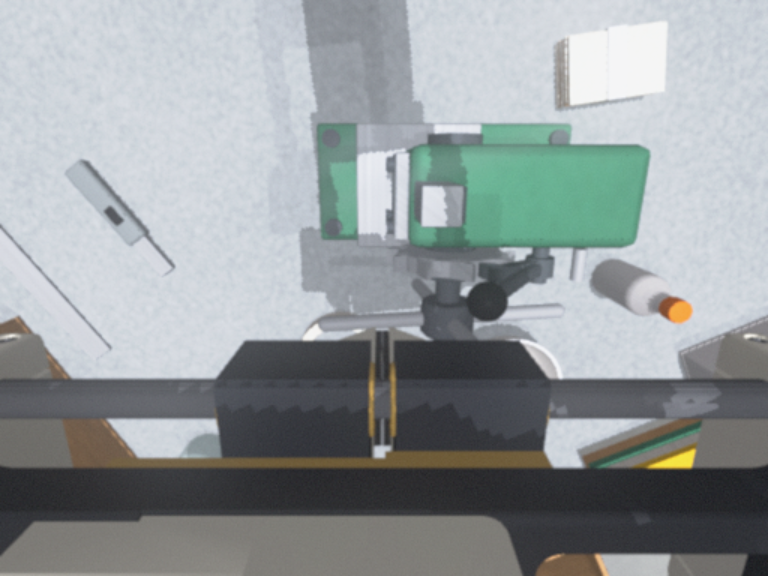

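Ball at (-4.2, 49.3, 261) in the press frame, against (-4.5, 49.5, 261) at the start: the pawl is fully down. The wheel reads about 0.48, the bystanders look where they were, and the fingers are clear. Handing in.

```bash
python3 -c "
from plant import bot
print(bot.close_job())"
```

```text
the job is handed in; nothing more can be done
None
```

The press is backed off one notch and the pawl is seated again. I handed the job in at about 21 s of the 51 s allowed.

- **What I did:** With the shut fingertips I pushed the ball over until the pawl stayed tipped back. Then I pushed the upper spoke back one notch and pushed the ball back so the pawl dropped into the teeth.
- **Pawl:** The ball's centre came back to within 0.3 mm of where it started, so the pawl is fully down.
- **Wheel:** It went from about -0.06 to about 0.48 rad, inside the 0.40–0.61 window. The readings that I trusted spread from 0.45 to 0.50. One last wrist-camera reading of 0.59 disagreed, from a short, partly hidden stretch of the upper spoke; I gave it little weight.
- **Force:** The highest contact force reported at the end of a move was about 9 N.
- **Surroundings:** The gripper finished clear of everything, about 60 mm above the ball's height. The bystanders that show in the last pictures look unmoved; I judged that by eye and did not measure it.
- **Network misses:** The pawl_knob network sometimes gave false or missing detections. I relied on a sphere fit to the depth image instead.

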